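Move a chromatography plate from the plate heater into the UV viewer

ROBOT

A 7-joint arm with a two-finger parallel gripper is mounted at the origin on a cart in front of the work surface, level with it; the furniture and walls round the work are solid. World frame = base frame: x ahead of the robot, y to its left, z up, the work surface at z = 0. Lengths are in m, angles in rad, forces in N, time in s.
With the tool pointing down it reaches from about 0.425 to 0.925 m from the base axis. Payload 6.8 kg.
Tool frame: the origin (TCP) lies between the finger pads; the fingertips stand 14 mm ahead of it and the grasp point (between the pads) lies 5 mm behind it; z points along the fingers, y is the line along which they close (so a half turn about z gives the same grasp; the last joint's range is limited). The gripper opens to 85 mm and grips with 20 to 120 N. Pads are 22 mm wide; open, the fingers measure 114 mm over their backs; the gripper's body (76 mm by 85 mm) begins 54 mm behind the grasp point. The pads swing forward as they close: fully open they stand 13 mm farther back than shut.
Start: joints at [-1.242, 0.477, 0.022, 1.555, -0.011, 1.109, -0.083], TCP at [0.286, 0.612, 0.245] pointing down, gripper open.
Joint ranges: [-2.96, 2.96], [-0.34, 2.1], [-1.41, 1.46], [0.24, 2.44], [-1.37, 4.51], [0.17, 1.92], [-2.96, 2.96]. Speed limits (rad/s): [2.39, 2.39, 3.14, 3.14, 3.14, 3.14, 3.14].

INTERFACE

Orientations are given as a rotation vector (axis times angle).
In Python, from bench import r, imaging gives the robot as it stands.
- The arm moves only by the tool apply_moves, never from a script. Its argument "moves" is a list of rows, each a list of 2 entries, a list of its own where there are three numbers: the shift along the tool's x, y, z in cm, then the turn about the tool's z in rad. In form: [[[tx, ty, tz], roll], ...]. A call has 1 to 10 rows; each row is the pose to reach, as a shift and turn from the pose commanded when the call began, along the tool's axes at that moment; what a row does not reach only later rows make up. A row lasts 1/12 s, in which the tool goes at most 41.7 mm and 7.16 degrees, less where a joint would pass 70% of its speed; a pose out of reach is approached as far as the arm can. A call with a gripper value outside its range is refused whole. "claw" is the opening, from 0 (shut) to 1 (fully open), set as the call begins (left out, the last holds). The fingers move at their own pace and stop on an object; "grip_force" is the grip in N (left out, the last holds). Time passes only in rows, so rows that repeat a pose let the fingers close. It gives the time, the measured TCP pose, the force and the opening at its end, in the units of the state.
- r.get_obs(): the state, without advancing time (a new reading comes with each control period).
- imaging.grab_frame(name): name is "scene" or "side" or "wrist"; returns a dict with "frame" (420x560x3 uint8, blue, green, red), "intrinsics" (3x3 intrinsics, pixels), "T" (4x4, takes a point from camera to world coordinates). Camera axes: x right, y up, looking along -z (the intrinsics and any distortion apply to the point x, -y, -z); pixel columns grow to the right and rows downward; lengths in m; the calibration is good to about 2 mm. A picture is of the moment at which its call begins. There is no depth.
- r.hand_in(): hands the job in, once; it reports no verdict.
The state is a dict: "clock": time; "joints": joint angles; "qvel": joint speeds; "tau": joint torques, N m; "tcp_pos": TCP position; "orientation": TCP orientation; "contact_force": force on the tool from outside, world axes, zero at the start; "moment": the same for the moment, N m; "grip_width": finger opening in m.
Only numpy, scipy, OpenCV 4.12 (cv2) and the standard library are available. Lean on these libraries where they do the work, as an engineer would, in place of code of your own. Each camera call takes 0.05 s, during which the arm holds its last target. There are 200 camera calls.

TASK

Slide the chromatography plate with the violet bands over the front edge of the plate heater until its end hangs out far enough to be gripped by its two long sides, then lift it off, leaving the orange-banded plate lying where it is. Carry it, white face up, to the dark UV viewer on the left and slide it into the slot in the viewer's front, pushing it fully home against the stop inside. Do not let it fall on the bench, and leave the wash bottle and the conical flask alone.

Things in the scene. Friction and masses are not known exactly. Their poses are not given: they have to be found in the camera images.
- plate_violet: the plate to be moved: rigid glass, white layer on its upper face, three violet bands across it; 120 long x 50 wide x 3 mm thick, about 45 g. Origin at the centre of its underside; x along its length (near end, towards the robot, at -x), z up out of the white face. It lies flat on the heater in one of two lanes 62 mm apart; only about 12 mm from the orange plate in the other lane
- plate_violet_near (a point): middle of the violet plate's near end, at half thickness, 60 mm from its origin. At first 6 to 20 mm behind the heater's front edge. The plate slides at a friction coefficient of about 0.4: drag it with shut fingertips pressed on its face with 5 to 15 N, or push its far end. It tips off when more than 55 mm overhang
- plate_orange: neighbouring plate of the same size with two orange bands, same axes; stays where it lies
- heater: cold flat-top plate heater, fixed white box 156 deep x 188 wide mm, black glass top 62 mm above the bench. Origin under it at bench height, x away from its front, z up. Top from x = -75 (straight front edge, free space before it, case 4 mm behind the edge) to +65 mm, y = -46 to +94 mm; at y = -50 to -94 mm a grey control strip 67 mm high, its knob 83 mm. Plate lanes at y = 55 and -7 mm
- heater_edge (a point): middle of the front edge of the heater's top, at the height of the top surface (62 mm above the bench)
- viewer: UV plate viewer, fixed dark grey box 140 deep x 130 wide mm, sloping top with amber window, 66 mm high at the front, 92 at the back. Origin under its centre at bench height; x points from the front face (x = -70 mm) into the bay, z up. Straight bay walls 53.6 mm apart from x = -38 mm on; floor 40 mm above the bench, flanges over the plate's sides 48 mm; fixed stop at x = +38 mm
- viewer_mouth (a point): middle of the slot in the viewer's front face (which looks right, along the bench), at bay floor height (40 mm above the bench). At the face the slot is 72 mm wide and reaches from 32 to 55 mm above the bench; within 32 mm its cheeks narrow to the bay walls, the sill ramps up to the floor and the upper lip comes down to 48 mm above the bench
- viewer_home (a point): where the plate's origin is when the plate is fully home against the stop: on the bay floor, middle line, 48 mm inside the front face. The plate's near end then projects 12 mm out of the front face
- wash_bottle: white wash bottle with bent spout, 62 x 82 x 217 mm, origin under its centre; bystander right of the heater
- erlenmeyer: conical flask 64 x 64 x 104 mm with amber content, origin under its centre; bystander at the far right
- water_bath: fixed round water bath of the rotary evaporator between heater and viewer, 230 mm across and 200 mm high, on a 280 x 250 x 65 mm platform; origin under the middle of the bath at bench height. Carry the plate over it. Left of it parts of the evaporator hang 0.33 m and more above the bench: knob at x 0.46, y 0.20, the rest at x > 0.49, y 0.26 to 0.6 (m)

How it is judged:
On the way, in this order (a step that is already met when the one before it is completed fails the run):
1. the violet plate lies flat on the heater with its near end at least 25 mm out over the heater's front edge (x of plate_violet_near in the frame of heater below -0.1 m and height (world z) of plate_violet between 0.058 and 0.068 m and angle between plate_violet's own z axis and vertical below 0.1 rad), for 0.2 s.
2. the violet plate is lifted clear of the heater (height (world z) of plate_violet above 0.075 m and contact force between plate_violet and heater below 0.01 N), for 0.1 s.
At the end, for the whole second after the job is handed in: The violet plate lies at rest, white face up, on the floor of the viewer's bay, within 5 mm of fully home and in line with the bay; the orange plate lies within 15 mm of where it was (horizontal distance between plate_violet and viewer_home below 0.005 m and z of plate_violet in the frame of viewer_home between -0.004 and 0.004 m and angle between the x axis of plate_violet and the x axis of viewer, either way round below 0.06 rad and angle between plate_violet's own z axis and vertical below 0.06 rad and linear speed of plate_violet below 0.01 m/s and distance of plate_orange from where it was at the start of the episode below 0.015 m); the robot touches nothing.
It fails at once if the orange-banded plate is pushed more than 15 mm (distance of plate_orange from where it was at the start of the episode above 0.015 m).
It fails at once if the violet plate falls to the bench (height (world z) of plate_violet below 0.026 m).
It fails at once if the violet plate is turned over or stood on edge (angle between plate_violet's own z axis and vertical above 1 rad).
It fails at once if wash bottle or conical flask is moved more than 30 mm (distance of any of wash_bottle, erlenmeyer from where it was at the start of the episode above 0.03 m).
It also fails if it takes over 62 s, if anything falls off the work surface, if the arm or the gripper's body presses on something with over 40 N, if the wrist force passes 120 N, or if a joint passes its speed limit or range.

## Working session

There is one attempt and no reset: what is moved stays moved. The work goes in short steps, Python scripts to look and compute and a tool call to move; the robot and the scene stay as the last step left them, time stands still between calls to the robot, and variables do not carry over. Pictures are saved under pics/ and viewed, on a budget of 10 in all, crops included, one or two more only if the job needs it, and the job is handed in when it is done.

Besides the shell and the picture viewer there is one more tool, called after "Request:" as name(argument=value, ...) on one line, values as JSON. apply_moves: Moves the arm, as the interface text tells. Its arguments: {"type":"object","properties":{"moves":{"type":"array","items":{"type":"array"}},"claw":{"type":"number"},"grip_force":{"type":"number"}},"required":["moves"]}

```bash
mkdir -p pics; ls; python3 - <<'E'
from bench import r, imaging
import cv2,pickle
o=r.get_obs();print({k:o[k] for k in('clock','tcp_pos','orientation','grip_width','contact_force')})
ims={}
for n in("scene","side"):
    d=imaging.grab_frame(n);ims[n]=d;cv2.imwrite(f"pics/{n}0.png",d["frame"]);print(n,d["intrinsics"],d["T"],d.keys())
pickle.dump(ims,open("ims0.pkl","wb"))
E
```

```text
pics
{'clock': 0.0, 'tcp_pos': array([0.2853389 , 0.61109666, 0.24432281]), 'orientation': array([-6.80556424e-01, -3.06674321e+00,  2.85864565e-03]), 'grip_width': 0.08533000902453791, 'contact_force': array([ 0.39632863, -0.05813389,  0.33649634])}
scene [[439.44137762   0.         279.32586234]
 [  0.         439.44137762 208.16681972]
 [  0.           0.           1.        ]] [[-0.7204485   0.36198269 -0.59154247 -0.54524635]
 [-0.6933742  -0.39275402  0.60413286  0.98307333]
 [-0.01364505  0.84540689  0.5339485   0.96558292]
 [ 0.          0.          0.          1.        ]] dict_keys(['frame', 'intrinsics', 'T'])
side [[531.54856791   0.         277.27020852]
 [  0.         531.54856791 207.24722623]
 [  0.           0.           1.        ]] [[ 9.99661862e-01  9.83575057e-03 -2.40711429e-02  4.01412901e-01]
 [-2.59933462e-02  4.03352760e-01 -9.14675296e-01 -1.51363401e+00]
 [ 7.12643840e-04  9.14991699e-01  4.03472035e-01  7.01738953e-01]
 [ 0.00000000e+00  0.00000000e+00  0.00000000e+00  1.00000000e+00]] dict_keys(['frame', 'intrinsics', 'T'])
```

View pics/scene0.png

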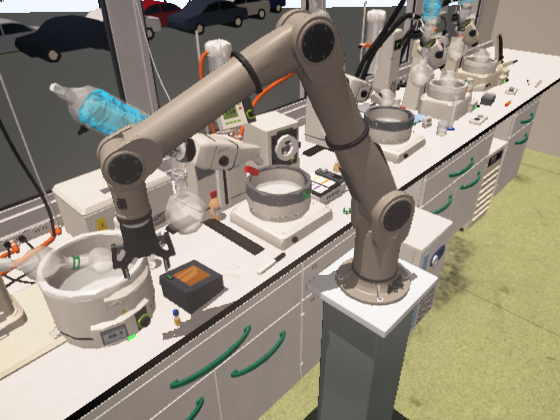

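View pics/side0.png

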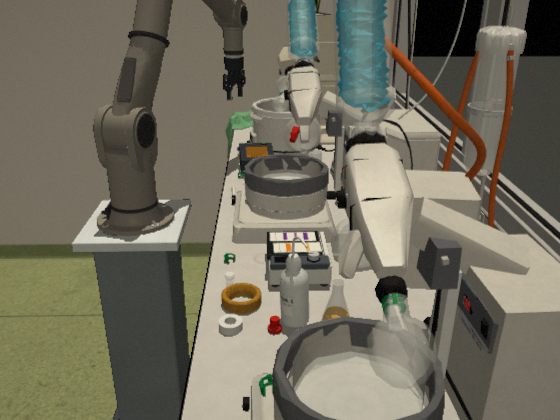

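The scene view shows the viewer around (190,285) and the heater around (325,185). In the side view the heater is around (298,250), the wash bottle at (294,295), and the viewer at (257,155). I'll enlarge both in one picture.

```bash
python3 - <<'E'
import cv2,pickle,numpy as np
ims=pickle.load(open("ims0.pkl","rb"))
def crop(n,x,y,w,h,s=6):
    c=cv2.resize(ims[n]["frame"][y:y+h,x:x+w],None,fx=s,fy=s,interpolation=cv2.INTER_CUBIC)
    for i in range(0,w,10):
        cv2.line(c,(i*s,0),(i*s,6),(0,255,0),1);cv2.putText(c,str(x+i),(i*s,16),0,.35,(0,255,0),1)
    for i in range(0,h,10):
        cv2.line(c,(0,i*s),(6,i*s),(0,255,0),1);cv2.putText(c,str(y+i),(6,i*s+4),0,.35,(0,0,255),1)
    return c
a=crop("side",262,222,75,70,5.3.__int__() if 0 else 5);b=crop("side",232,138,60,45,5);c=crop("scene",150,252,80,64,5);d=crop("scene",300,160,60,45,5)
H=600;W=800;o=np.zeros((H,W,3),np.uint8)
o[:350,:375]=a;o[:225,380:680]=b;o[230:550,380:780]=c;o[355:580,:300]=d
cv2.imwrite("pics/crops.png",o)
E
```

```text
(no output)
```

View pics/crops.png

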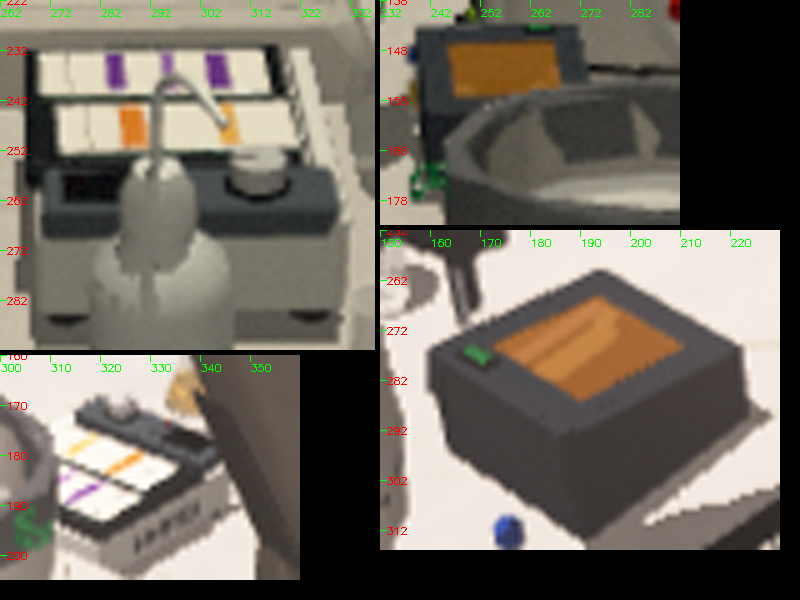

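The violet plate is in the far (left) lane, seen in the side view at px (270–318, 232–240). The orange plate is in the right lane. I read the viewer corners off the scene crop and will fit the poses.

```bash
cat > h.py <<'E'
import numpy as np,cv2,pickle
from scipy.optimize import least_squares
def proj(d,P):
    T=d["T"];p=(np.atleast_2d(P)-T[:3,3])@T[:3,:3];p=p*[1,-1,-1]
    u=p@d["intrinsics"].T;return u[:,:2]/u[:,2:]
def ray(d,uv,z):
    T=d["T"];K=d["intrinsics"];v=np.linalg.solve(K,[uv[0],uv[1],1])*[1,-1,-1];v=T[:3,:3]@v
    return T[:3,3]+v*(z-T[2,3])/v[2]
def world(q,L):
    L=np.atleast_2d(L).astype(float);c,s=np.cos(q[2]),np.sin(q[2])
    return np.c_[q[0]+c*L[:,0]-s*L[:,1],q[1]+s*L[:,0]+c*L[:,1],L[:,2]]
def fit(obs,q0):
    f=lambda q:np.concatenate([(proj(d,world(q,[l]))-uv).ravel() for d,l,uv in obs])
    s=least_squares(f,q0,loss="soft_l1");return s.x,s.fun.reshape(-1,2).round(1)
E
python3 - <<'E'
from h import *
I=pickle.load(open("ims0.pkl","rb"));S,D=I["scene"],I["side"]
for n,uv in dict(vnl=(269.6,232.4),vnr=(270,240.4),vfl=(316,232),vfr=(318,240.6),onl=(273.6,242.6),onr=(273.4,251.6)).items():print(n,ray(D,uv,.065).round(4))
print('hcorner scene',ray(S,(320,196),.062),'bottle-ish',ray(D,(294,330),0))
# viewer: x->+y world, yaw~pi/2 ; viewer local y=+65 -> world -x
v=[(S,(70,-65,.092),(159.8,275.8)),(S,(-70,-65,.066),(194,259.8)),(S,(-70,65,.066),(222.6,275.6)),(S,(70,65,.092),(189,293)),(S,(70,65,0),(192,314.6)),(S,(70,-65,0),(164,297)),(S,(-70,65,0),(224,291))]
v=[(d,(a/1e3,b/1e3,c),uv) for d,(a,b,c),uv in v]
print('viewer',fit(v,[.45,.6,1.5]))
E
```

```text
vnl [ 0.4145 -0.2367  0.065 ]
vnr [ 0.4149 -0.2833  0.065 ]
vfl [ 0.5391 -0.2374  0.065 ]
vfr [ 0.5397 -0.2875  0.065 ]
onl [ 0.4241 -0.2959  0.065 ]
onr [ 0.4226 -0.3442  0.065 ]
hcorner scene [ 0.39907728 -0.21601667  0.062     ] bottle-ish [ 0.46221226 -0.57679585  0.        ]
viewer (array([0.36935586, 0.43748487, 1.67654082]), array([[-0.9, -0.5],
       [ 0.4, -1.2],
       [ 0.6, -1.1],
       [-0.7,  0.5],
       [ 0.1,  1.8],
       [-0.4,  0.8],
       [ 0.9, -0.6]]))
```

```bash
cat >> h.py <<'E'
from scipy.spatial.transform import Rotation as Ro
def plan(o,way,yang=None):
    "tool-frame shifts (cm) and roll to world waypoints; yang = world angle (deg) for tool y"
    R=Ro.from_rotvec(o["orientation"]).as_matrix();a=np.degrees(np.arctan2(R[1,1],R[0,1]))
    print("tcp",o["tcp_pos"].round(4),"yang",a.round(2),"tilt",np.degrees(np.arccos(-R[2,2])).round(2),"F",o["contact_force"].round(1),"w",o["grip_width"],"t",o["clock"])
    for w in way:
        print(w,"->",(R.T@(np.array(w)-o["tcp_pos"])*100).round(2), "dist",np.linalg.norm(np.array(w)-o["tcp_pos"]).round(3))
    if yang is not None:print("roll",np.radians((a-yang+180)%360-180).round(3))
E
python3 - <<'E'
from h import *
from bench import r
plan(r.get_obs(),[(.385,.23,.25),(.39,.20,.25),(.42,.10,.25)],-90)
I=pickle.load(open("ims0.pkl","rb"));S,D=I["scene"],I["side"]
print('bath',[ray(D,p,.2).round(3) for p in((246,185),(328,185),(287,160))],[ray(S,p,.2).round(3) for p in((246,185),(311,185))])
E
```

```text
tcp [0.2853 0.6111 0.2444] yang 64.97 tilt 0.1 F [-0.7  0.2  0.2] w 0.08520915819340848 t 0.1
(0.385, 0.23, 0.25) -> [-25.15 -30.32  -0.51] dist 0.394
(0.39, 0.2, 0.25) -> [-26.88 -32.83  -0.5 ] dist 0.424
(0.42, 0.1, 0.25) -> [-33.83 -40.62  -0.49] dist 0.529
roll 2.705
bath [array([ 0.354, -0.232,  0.2  ]), array([ 0.566, -0.237,  0.2  ]), array([ 0.469, -0.034,  0.2  ])] [array([0.498, 0.086, 0.2  ]), array([ 0.327, -0.07 ,  0.2  ])]
```

Request:
apply_moves(moves=[[[-25.2,-30.3,-0.5],1.25],[[-25.2,-30.3,-0.5],1.25],[[-25.2,-30.3,-0.5],1.25],[[-25.2,-30.3,-0.5],1.25],[[-25.2,-30.3,-0.5],1.25],[[-25.2,-30.3,-0.5],1.25],[[-25.2,-30.3,-0.5],1.25],[[-25.2,-30.3,-0.5],1.25],[[-25.2,-30.3,-0.5],1.25],[[-25.2,-30.3,-0.5],1.25]], claw=0, grip_force=30)

```text
clock: 0.93
tcp_pos: [0.3863, 0.2249, 0.2501]
orientation: [2.358, 2.075, -0.002]
contact_force: [0.1, 0.1, 0.3]
grip_width: -0.0002
```

```bash
python3 - <<'E'
from h import *
from bench import r
plan(r.get_obs(),[(.45,0,.25),(.42,-.2,.25)],-90)
E
```

```text
tcp [0.3863 0.2249 0.2501] yang -7.31 tilt 0.09 F [0.1 0.1 0.3] w -0.00019206804632850073 t 0.9333
(0.45, 0, 0.25) -> [-21.5    9.18   0.03] dist 0.234
(0.42, -0.2, 0.25) -> [-41.72   8.75   0.06] dist 0.426
roll 1.443
```

Request:
apply_moves(moves=[[[-21.5,9.2,0],1.2],[[-21.5,9.2,0],1.2],[[-21.5,9.2,0],1.2],[[-21.5,9.2,0],1.2],[[-21.5,9.2,0],1.2],[[-41.7,8.7,0],1.2],[[-41.7,8.7,0],1.2],[[-41.7,8.7,0],1.2],[[-41.7,8.7,0],1.2],[[-41.7,8.7,0],1.2]])

```text
clock: 1.77
tcp_pos: [0.4246, -0.1785, 0.2504]
orientation: [-3.117, -0.39, -0.001]
contact_force: [0.9, 0.9, -0.7]
grip_width: -0.0001
```

```bash
python3 - <<'E'
from h import *
from bench import r
plan(r.get_obs(),[(.43,-.26,.25),(.477,-.261,.25)],-90)
E
```

```text
tcp [ 0.4246 -0.1785  0.2504] yang -75.75 tilt 0.05 F [ 0.9  0.9 -0.7] w -7.852078652021364e-05 t 1.7667
(0.43, -0.26, 0.25) -> [-1.48  8.04  0.03] dist 0.082
(0.477, -0.261, 0.25) -> [3.05 9.29 0.03] dist 0.098
roll 0.249
```

Request:
apply_moves(moves=[[[-1.5,6.0,0],0.245],[[-1.5,6.0,0],0.245],[[-1.5,6.0,0],0.245],[[-1.5,6.0,0],0.245],[[-1.5,6.0,0],0.245]])

```text
clock: 2.18
tcp_pos: [0.4259, -0.2376, 0.2499]
orientation: [-3.141, -0.019, 0.002]
contact_force: [0.1, 0.9, -0.3]
grip_width: -0.0003
```

```bash
python3 - <<'E'
from h import *
from bench import r,imaging
d=imaging.grab_frame("wrist");pickle.dump(d,open("w1.pkl","wb"));cv2.imwrite("pics/w1.png",cv2.resize(d["frame"],(800,600),interpolation=cv2.INTER_CUBIC))
plan(r.get_obs(),[(.477,-.261,.15)],-90);print(d["T"].round(3),d["intrinsics"])
E
```

```text
tcp [ 0.4261 -0.2371  0.2499] yang -89.26 tilt 0.07 F [-0.9  0.2 -0.6] w 2.735322325077713e-06 t 2.2333
(0.477, -0.261, 0.15) -> [5.06 2.46 9.99] dist 0.115
roll 0.013
[[ 0.012  0.965  0.263  0.493]
 [-1.     0.012  0.002 -0.236]
 [-0.001 -0.263  0.965  0.378]
 [ 0.     0.     0.     1.   ]] [[352.51850069   0.         275.49599647]
 [  0.         352.51850069 207.02224494]
 [  0.           0.           1.        ]]
```

View pics/w1.png

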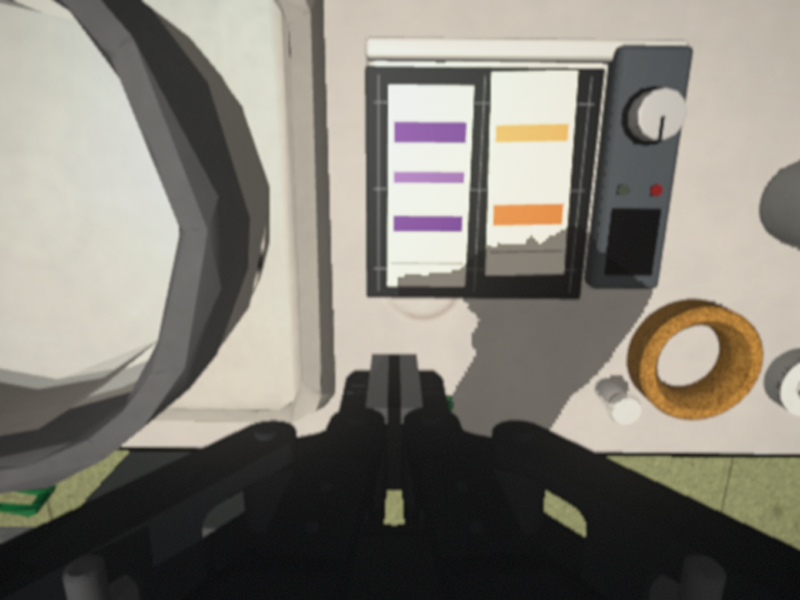

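Clear wrist view (800×600). Violet plate corners are (386,286), (467,288), (390,84) and (474,86). The glass front edge runs (367,296)–(580,297), and the bath platform's right edge is near column 330.

```bash
python3 - <<'E'
from h import *
d=pickle.load(open("w1.pkl","rb"));k=.7
R=lambda p,z:ray(d,(p[0]*k,p[1]*k),z).round(4)
v=[R(p,.065) for p in((386,286),(467,288),(390,84),(474,86))]
print(*v,'c',np.mean(v,0),'yaw',np.arctan2(*(v[2]+v[3]-v[0]-v[1])[[1,0]]))
print('orange',*[R(p,.065) for p in((485,274),(565,274),(491,73),(578,70))])
print('glass',*[R(p,.062) for p in((367,296),(580,297),(368,66),(605,68))])
print('platform',R((333,400),.065),R((322,0),.065),'tips',R((393,355),.236))
E
```

```text
[ 0.4138 -0.2323  0.065 ] [ 0.4131 -0.2843  0.065 ] [ 0.5342 -0.2336  0.065 ] [ 0.5337 -0.2822  0.065 ] c [ 0.4737 -0.2581  0.065 ] yaw 0.003319489882134116
orange [ 0.4224 -0.2953  0.065 ] [ 0.4231 -0.3462  0.065 ] [ 0.5408 -0.2916  0.065 ] [ 0.543  -0.3414  0.065 ]
glass [ 0.4062 -0.2199  0.062 ] [ 0.4072 -0.3585  0.062 ] [ 0.5441 -0.2208  0.062 ] [ 0.5447 -0.358   0.062 ]
platform [ 0.3331 -0.1967  0.065 ] [ 0.5771 -0.1954  0.065 ] tips [ 0.4355 -0.2368  0.236 ]
```

Request:
apply_moves(moves=[[[4.8,2.25,13],0.013],[[4.8,2.25,13],0.013],[[4.8,2.25,13],0.013],[[4.8,2.25,13],0.013],[[4.8,2.25,15.5],0.013],[[4.8,2.25,15.5],0.013],[[4.8,2.25,15.5],0.013]])

```text
clock: 2.82
tcp_pos: [0.4737, -0.259, 0.0947]
orientation: [-3.14, 0.002, 0.004]
contact_force: [0.3, -0.3, 1.3]
grip_width: 0.0002
```

Request:
apply_moves(moves=[[[0,0,0.3],0],[[0,0,0.6],0],[[0,0,0.9],0],[[0,0,1.2],0],[[0,0,1.2],0]])

```text
clock: 3.23
tcp_pos: [0.4743, -0.2603, 0.0833]
orientation: [-3.141, 0.005, -0.0]
contact_force: [0.5, 0.9, -0.0]
grip_width: -0.0001
```

Request:
apply_moves(moves=[[[0,0,0.15],0],[[0,0,0.3],0],[[0,0,0.3],0]])

```text
clock: 3.48
tcp_pos: [0.4742, -0.2605, 0.0801]
orientation: [-3.141, 0.005, 0.0]
contact_force: [-0.5, -0.3, 0.6]
grip_width: -0.0001
```

Request:
apply_moves(moves=[[[0,0,0.1],0],[[0,0,0.2],0],[[0,0,0.2],0]])

```text
clock: 3.73
tcp_pos: [0.4743, -0.2607, 0.0791]
orientation: [-3.141, 0.006, -0.001]
contact_force: [-4.2, 2.4, 11.5]
grip_width: 0.0001
```

Request:
apply_moves(moves=[[[0,0,0.05],0],[[0,0,0.05],0],[[0,0,0.05],0]])

```text
clock: 3.98
tcp_pos: [0.4744, -0.2607, 0.0791]
orientation: [-3.14, 0.006, -0.001]
contact_force: [-4.5, 3.2, 17.4]
grip_width: 0.0
```

Request:
apply_moves(moves=[[[-0.3,0,-0.03],0],[[-0.6,0,-0.03],0],[[-0.9,0,-0.03],0],[[-1.2,0,-0.03],0],[[-1.5,0,-0.03],0],[[-1.8,0,-0.03],0],[[-2.1,0,-0.03],0],[[-2.4,0,-0.03],0],[[-2.4,0,-0.03],0]])

```text
clock: 4.73
tcp_pos: [0.4515, -0.2613, 0.0791]
orientation: [3.14, -0.006, 0.005]
contact_force: [0.3, 0.3, 7.2]
grip_width: 0.0
```

```bash
python3 - <<'E'
from h import *
from bench import r,imaging
d=imaging.grab_frame("wrist");pickle.dump(d,open("w2.pkl","wb"));cv2.imwrite("pics/w2.png",d["frame"])
plan(r.get_obs(),[(.426,-.259,.079)],-90)
E
```

```text
tcp [ 0.4515 -0.2613  0.0791] yang -90.21 tilt 0.18 F [0.5 0.4 7.5] w 4.294159263535432e-05 t 4.7833
(0.426, -0.259, 0.079) -> [-2.55 -0.22  0.  ] dist 0.026
roll -0.004
```

View pics/w2.png

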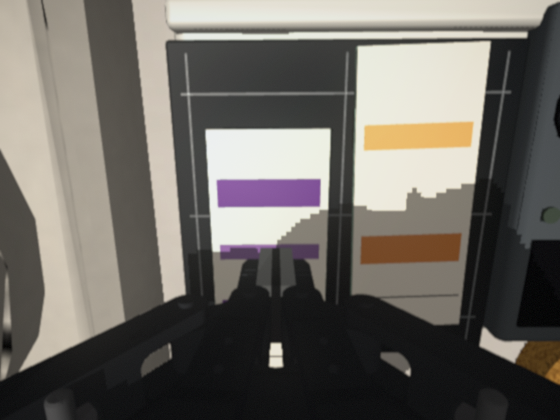

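The plate is sliding straight. Its far corners are at (206,129) and (331,129).

```bash
python3 - <<'E'
from h import *
d=pickle.load(open("w2.pkl","rb"))
for p in((206,129),(331,129)):print(ray(d,p,.065).round(4))
for p in((167,42),(527,38)):print('glass far',ray(d,p,.062).round(4))
E
```

```text
[ 0.5117 -0.2336  0.065 ]
[ 0.5115 -0.283   0.065 ]
glass far [ 0.5439 -0.22    0.062 ]
glass far [ 0.5448 -0.3565  0.062 ]
```

Request:
apply_moves(moves=[[[-0.3,0,0.02],0],[[-0.6,0,0.02],0],[[-0.9,0,0.02],0],[[-1.2,0,0.02],0],[[-1.5,0,0.02],0],[[-1.8,0,0.02],0],[[-2.1,0,0.02],0],[[-2.1,0,0.02],0],[[-2.1,0,0.02],0]])

```text
clock: 5.53
tcp_pos: [0.431, -0.2614, 0.0791]
orientation: [3.14, -0.005, 0.006]
contact_force: [0.9, 1.2, 9.4]
grip_width: -0.0
```

```bash
python3 - <<'E'
from h import *
from bench import r,imaging
d=imaging.grab_frame("wrist");pickle.dump(d,open("w3.pkl","wb"))
b=d["frame"].astype(int).min(2);c=b[:,265];print([int(x) for x in c[60:260:4]])
plan(r.get_obs(),[],-90)
E
```

```text
[45, 45, 47, 45, 45, 46, 46, 47, 46, 47, 47, 50, 52, 52, 53, 54, 56, 124, 237, 236, 236, 236, 235, 235, 235, 235, 235, 235, 234, 235, 113, 94, 94, 93, 93, 91, 88, 228, 231, 231, 231, 230, 229, 229, 229, 228, 188, 89, 82, 79]
tcp [ 0.431  -0.2614  0.0791] yang -90.2 tilt 0.22 F [0.8 0.8 9.6] w 0.0002329436467371885 t 5.5833
roll -0.003
```

Request:
apply_moves(moves=[[[-0.3,0,0.0],0],[[-0.6,0,0.0],0],[[-0.8,0,0.0],0],[[-0.8,0,0.0],0],[[-0.8,0,-0.3],0],[[-0.8,0,-1],0],[[-0.8,0,-4],0],[[-0.8,0,-8],0],[[-0.8,0,-8],0],[[-0.8,0,-8],0]])

```text
clock: 6.42
tcp_pos: [0.4224, -0.2608, 0.1598]
orientation: [3.141, -0.005, 0.006]
contact_force: [-0.4, 0.8, -0.4]
grip_width: -0.0001
```

Request:
apply_moves(moves=[[[-6,0,-2],0],[[-6,0,-2],0],[[-6,0,-2],0],[[-6,0,-2],0]], claw=0.82)

```text
clock: 6.75
tcp_pos: [0.3602, -0.2596, 0.1775]
orientation: [-3.14, 0.007, 0.001]
contact_force: [0.8, 0.2, 0.3]
grip_width: 0.0481
```

```bash
python3 - <<'E'
from h import *
from bench import r,imaging
d=imaging.grab_frame("wrist");pickle.dump(d,open("w4.pkl","wb"));cv2.imwrite("pics/w4.png",cv2.resize(d["frame"],(800,600),interpolation=cv2.INTER_CUBIC))
plan(r.get_obs(),[(.379,-.259,.064)],-90)
E
```

```text
tcp [ 0.3613 -0.2597  0.1775] yang -90.18 tilt 0.04 F [ 0.6 -0.2  0.5] w 0.05548363338958845 t 6.8
(0.379, -0.259, 0.064) -> [ 1.77 -0.06 11.35] dist 0.115
roll -0.003
```

View pics/w4.png

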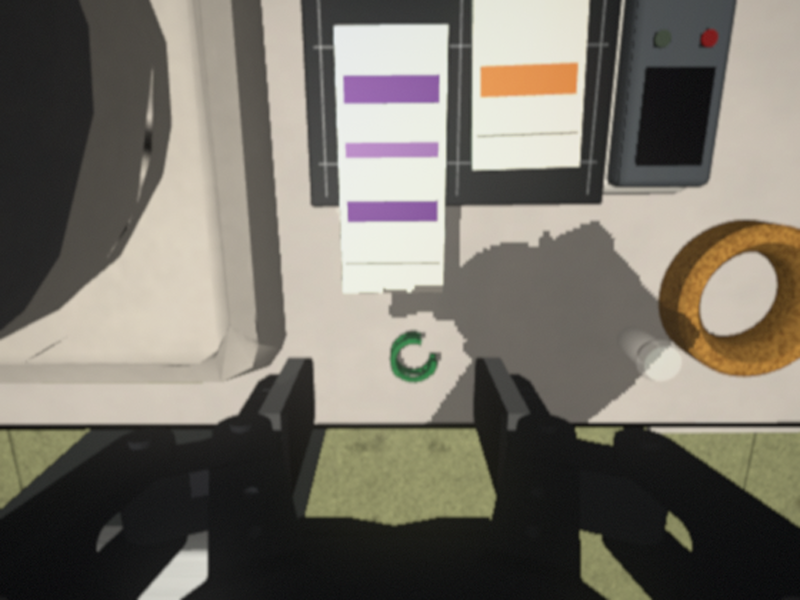

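The plate overhangs straight. Its near corners are (343,293) and (443,293), and the front edge is at row 205.

```bash
python3 - <<'E'
from h import *
d=pickle.load(open("w4.pkl","rb"));k=.7
for p in((343,293),(443,293),(333,25),(449,24)):print(ray(d,(p[0]*k,p[1]*k),.065).round(4))
for p in((313,205),(602,203)):print('edge',ray(d,(p[0]*k,p[1]*k),.062).round(4))
print('platform',ray(d,(285*k,340*k),.065))
E
```

```text
[ 0.363  -0.2339  0.065 ]
[ 0.3628 -0.2834  0.065 ]
[ 0.4828 -0.2333  0.065 ]
[ 0.483  -0.2834  0.065 ]
edge [ 0.4058 -0.2206  0.062 ]
edge [ 0.4061 -0.3586  0.062 ]
platform [ 0.33840401 -0.20372597  0.065     ]
```

Request:
apply_moves(moves=[[[1.8,-0.05,6],0],[[1.8,-0.05,6],0],[[1.8,-0.05,8.5],0],[[1.8,-0.05,8.5],0],[[1.8,-0.05,9.5],0],[[1.8,-0.05,9.5],0]], claw=0.75)

```text
clock: 7.3
tcp_pos: [0.3791, -0.2597, 0.0821]
orientation: [-3.141, 0.005, 0.002]
contact_force: [-0.7, 0.2, 0.5]
grip_width: 0.0639
```

```bash
python3 - <<'E'
from h import *
from bench import r,imaging
d=imaging.grab_frame("wrist");cv2.imwrite("pics/w5.png",d["frame"])
plan(r.get_obs(),[(.380,-.2588,.0595)],-90)
E
```

```text
tcp [ 0.3793 -0.2599  0.0829] yang -90.2 tilt 0.03 F [-0.7 -0.4 -0.4] w 0.0642088238039025 t 7.35
(0.38, -0.2588, 0.0595) -> [ 0.07 -0.11  2.34] dist 0.023
roll -0.003
```

View pics/w5.png

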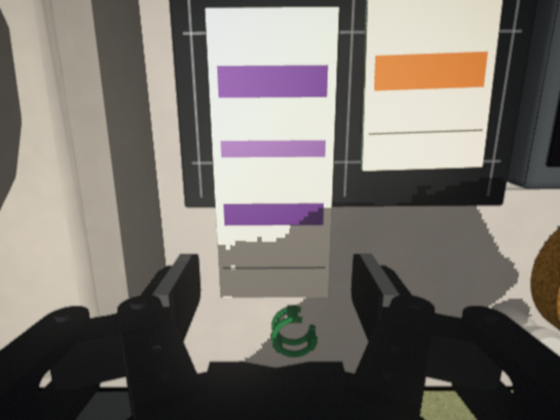

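The fingers straddle the plate end with gaps on both sides (198|217 and 328|352). I'll lower gently.

Request:
apply_moves(moves=[[[0.05,-0.1,0.5],0],[[0.05,-0.1,1.0],0],[[0.05,-0.1,1.5],0],[[0.05,-0.1,2.0],0],[[0.05,-0.1,2.35],0],[[0.05,-0.1,2.35],0]])

```text
clock: 7.85
tcp_pos: [0.3794, -0.2585, 0.0588]
orientation: [-3.141, 0.005, 0.001]
contact_force: [-0.2, 0.7, -0.0]
grip_width: 0.0644
```

Request:
apply_moves(moves=[[[0,0,0],0],[[0,0,0],0],[[0,0,0],0],[[0,0,0],0],[[0,0,0],0]], claw=0.45, grip_force=40)

```text
clock: 8.27
tcp_pos: [0.3799, -0.2588, 0.0595]
orientation: [3.141, -0.005, 0.0]
contact_force: [-1.6, -0.5, 1.6]
grip_width: 0.0483
```

Request:
apply_moves(moves=[[[0,0,-0.2],0],[[0,0,-0.5],0],[[0,0,-1],0],[[0,0,-2],0],[[0,0,-4],0],[[0,0,-4],0],[[0,0,-4],0]], claw=0.3)

```text
clock: 8.85
tcp_pos: [0.3807, -0.259, 0.1006]
orientation: [3.141, -0.004, 0.004]
contact_force: [0.1, 0.4, -0.7]
grip_width: 0.0481
```

```bash
python3 - <<'E'
from h import *
from bench import r,imaging
d=imaging.grab_frame("wrist");e=imaging.grab_frame("side");pickle.dump((d,e),open("w6.pkl","wb"))
o=np.zeros((420,800,3),np.uint8);o[:,:560]=d["frame"];o[:240,560:]=cv2.resize(e["frame"][200:260,240:300],(240,240),interpolation=cv2.INTER_CUBIC)
cv2.imwrite("pics/w6.png",o)
plan(r.get_obs(),[(.39,-.25,.245)],-90)
E
```

```text
tcp [ 0.3799 -0.2585  0.0995] yang -90.16 tilt 0.02 F [ 0.2  0.2 -0. ] w 0.048435579177716105 t 8.95
(0.39, -0.25, 0.245) -> [  1.02  -0.85 -14.55] dist 0.146
roll -0.003
```

View pics/w6.png

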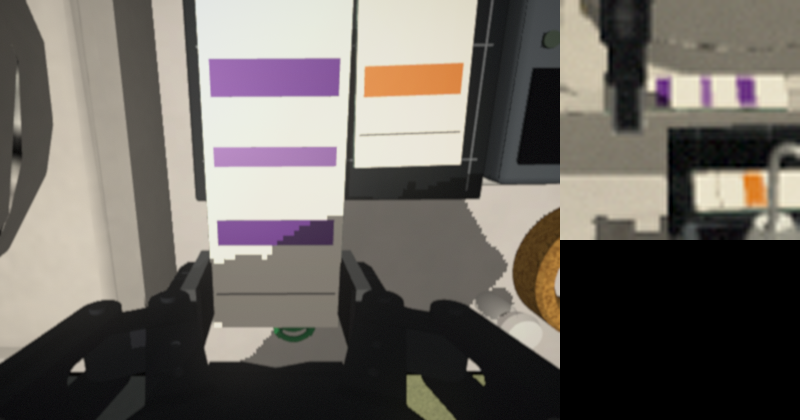

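The plate is gripped square and level and is clear of the heater; the orange plate hasn't moved. I'll raise it and carry it over the bath.

Request:
apply_moves(moves=[[[0,0,-4],0],[[0,0,-8],0],[[0,0,-12],0],[[0,0,-15.5],0],[[2.5,-4,-15.5],0],[[4,-7,-15.5],-0.1],[[5,-10,-15.5],-0.2],[[6,-14,-15.5],-0.3],[[6.8,-18,-15.5],-0.4],[[6.8,-18,-15.5],-0.5]])

```text
clock: 9.78
tcp_pos: [0.4497, -0.0708, 0.2537]
orientation: [-3.037, -0.796, 0.001]
contact_force: [-0.6, 0.5, -0.8]
grip_width: 0.049
```

```bash
python3 - <<'E'
from h import *
from bench import r
plan(r.get_obs(),[(.45,0,.255),(.435,.09,.255),(.40,.16,.255),(.392,.20,.255)],6)
E
```

```text
tcp [ 0.4497 -0.0708  0.2537] yang -60.63 tilt 0.12 F [-0.6  0.5 -0.8] w 0.04904749329441276 t 9.7833
(0.45, 0, 0.255) -> [ 3.5  -6.15 -0.11] dist 0.071
(0.435, 0.09, 0.255) -> [  6.61 -14.73  -0.1 ] dist 0.161
(0.4, 0.16, 0.255) -> [  6.99 -22.55  -0.08] dist 0.236
(0.392, 0.2, 0.255) -> [  8.25 -26.43  -0.07] dist 0.277
roll -1.163
```

Request:
apply_moves(moves=[[[2,-3,-0.1],-0.1],[[3.5,-6,-0.1],-0.2],[[4.6,-9,-0.1],-0.3],[[5.8,-12,-0.1],-0.4],[[6.6,-14.7,-0.1],-0.5],[[6.8,-18,-0.1],-0.62],[[6.9,-21,-0.1],-0.74],[[7.4,-23.5,-0.1],-0.86],[[7.4,-23.5,-0.1],-0.98],[[7.4,-23.5,-0.1],-1.1]])

```text
clock: 10.62
tcp_pos: [0.4003, 0.1644, 0.2547]
orientation: [-2.181, -2.261, 0.002]
contact_force: [0.7, -1.8, 0.1]
grip_width: 0.0488
```

Request:
apply_moves(moves=[[[0,0,0],-0.06],[[0,0,0],-0.06],[[0,0,0],-0.06]])

```text
clock: 10.87
tcp_pos: [0.4009, 0.1614, 0.2545]
orientation: [-2.127, -2.312, 0.004]
contact_force: [0.2, -6.2, -1.2]
grip_width: 0.0484
```

```bash
python3 - <<'E'
from h import *
from bench import r,imaging
d=imaging.grab_frame("wrist");e=imaging.grab_frame("scene");pickle.dump((d,e),open("w7.pkl","wb"))
cv2.imwrite("pics/w7.png",cv2.resize(d["frame"],(800,600),interpolation=cv2.INTER_CUBIC))
plan(r.get_obs(),[(.39,.22,.25)],6)
E
```

```text
tcp [0.4009 0.1614 0.2545] yang 4.77 tilt 0.16 F [ 0.9 -5.9 -2.3] w 0.04806026897063674 t 10.9667
(0.39, 0.22, 0.25) -> [ 5.93 -0.6   0.44] dist 0.06
roll -0.021
```

View pics/w7.png

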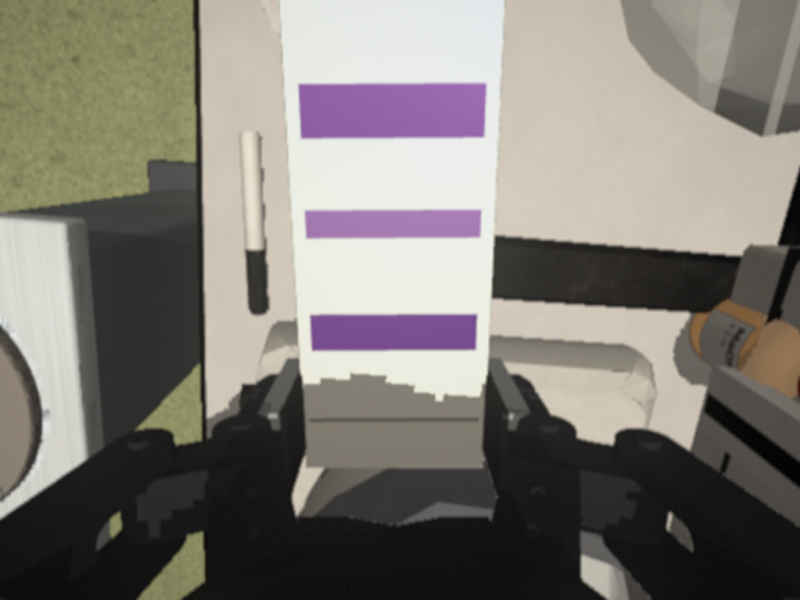

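The plate is held straight and hasn't slipped (near end still at row 467), but the wrist reads about 6 N along −y. The hand or camera is probably touching the knob at (0.46, 0.20). The left rim of the bath is behind me, so I'll back off and go lower.

Request:
apply_moves(moves=[[[-0.8,0.3,0],0],[[-1.5,0.6,0],0],[[-1.5,0.6,0],0]])

```text
clock: 11.22
tcp_pos: [0.4095, 0.1473, 0.2555]
orientation: [2.126, 2.313, 0.001]
contact_force: [-0.3, -0.3, 0.2]
grip_width: 0.0486
```

```bash
python3 - <<'E'
from h import *
from bench import r,imaging
e=imaging.grab_frame("scene");pickle.dump(e,open("s8.pkl","wb"))
a=cv2.resize(e["frame"][90:300,120:400],(800,600),interpolation=cv2.INTER_CUBIC)
cv2.imwrite("pics/s8.png",a);o=r.get_obs();print(o["joints"].round(3),o["tau"].round(1))
plan(o,[(.39,.15,.2)],6)
E
```

```text
[-0.996  0.048  0.532  2.114 -0.029  0.986 -0.364] [  0.4 -24.4   1.1 -26.3   0.1  -0.    0.1]
tcp [0.4092 0.1479 0.2555] yang 4.84 tilt 0.03 F [ 0.6  0.6 -0.7] w 0.048351365236561514 t 11.2667
(0.39, 0.15, 0.2) -> [ 0.37 -1.89  5.55] dist 0.059
roll -0.02
```

View pics/s8.png

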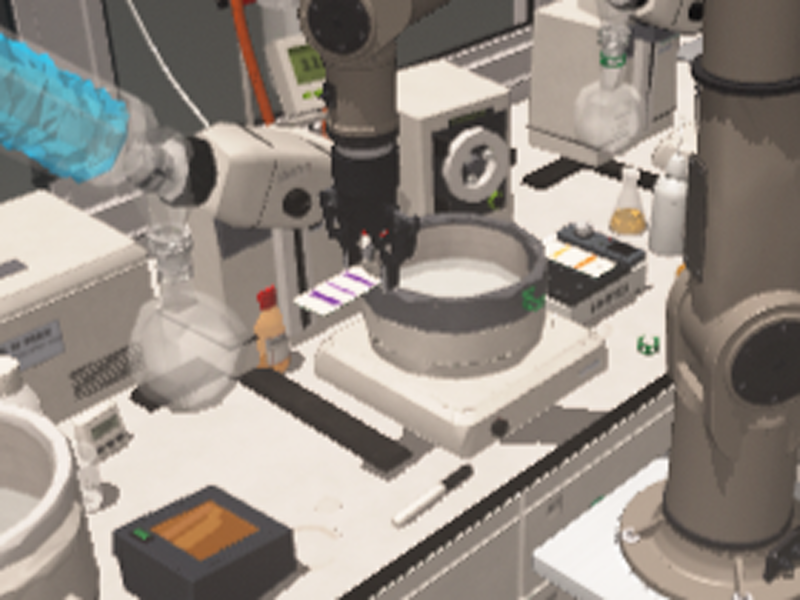

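Scene view: the hand is just in front of the evaporator head's knob (crop 300,200), and the force is now zero. Checking where the bath platform's left edge is before descending.

```bash
python3 - <<'E'
from h import *
d,_=pickle.load(open("w7.pkl","rb"));k=.7
print('platform left',ray(d,(560*k,340*k),.065),ray(d,(275*k,330*k),.065))
print('near end',ray(d,(395*k,467*k),.26))
e=pickle.load(open("s8.pkl","rb"));c=lambda x,y:(120+x*.35,90+y*.35)
print('bath rim l/r',ray(e,c(365,275),.2),ray(e,c(547,265),.2))
E
```

```text
platform left [0.51617382 0.12032544 0.065     ] [0.32586018 0.11126422 0.065     ]
near end [0.40328433 0.14544275 0.26      ]
bath rim l/r [0.48638481 0.08787411 0.2       ] [ 0.33652382 -0.08412539  0.2       ]
```

Request:
apply_moves(moves=[[[0.2,-0.6,3],-0.02],[[0.3,-1.1,6],-0.02],[[0.3,-1.1,8.5],-0.02],[[1.5,-1.4,9.5],-0.02],[[1.5,-1.4,9.5],-0.02]])

```text
clock: 11.68
tcp_pos: [0.3916, 0.1632, 0.1583]
orientation: [-2.097, -2.337, 0.006]
contact_force: [-0.9, -0.3, -0.3]
grip_width: 0.0487
```

Request:
apply_moves(moves=[[[0.9,-0.2,0.5],0],[[1.8,-0.3,1],0],[[1.8,-0.3,1],0]])

```text
clock: 11.93
tcp_pos: [0.3885, 0.182, 0.1505]
orientation: [-2.097, -2.338, -0.002]
contact_force: [0.3, 0.2, -1.0]
grip_width: 0.0486
```

Request:
apply_moves(moves=[[[1,0,1.5],0],[[2,0,3],0],[[2,0,3],0]])

```text
clock: 12.18
tcp_pos: [0.3857, 0.2012, 0.1194]
orientation: [-2.097, -2.339, 0.002]
contact_force: [-0.5, 0.8, -1.1]
grip_width: 0.0483
```

```bash
python3 - <<'E'
from h import *
from bench import r,imaging
d=imaging.grab_frame("wrist");e=imaging.grab_frame("scene");pickle.dump((d,e),open("w9.pkl","wb"))
o=np.zeros((600,800,3),np.uint8);o[:420,:560]=d["frame"]
s=e["frame"][250:320,150:230];o[600-280:,800-320:]=cv2.resize(s,(320,280),interpolation=cv2.INTER_CUBIC)
cv2.imwrite("pics/w9.png",o)
plan(r.get_obs(),[(.39,.24,.1)],6)
E
```

```text
tcp [0.3866 0.1996 0.1208] yang 6.11 tilt 0.02 F [ 0.2 -0.1 -0.6] w 0.04845230941799648 t 12.2833
(0.39, 0.24, 0.1) -> [3.98 0.77 2.08] dist 0.046
roll 0.002
```

View pics/w9.png

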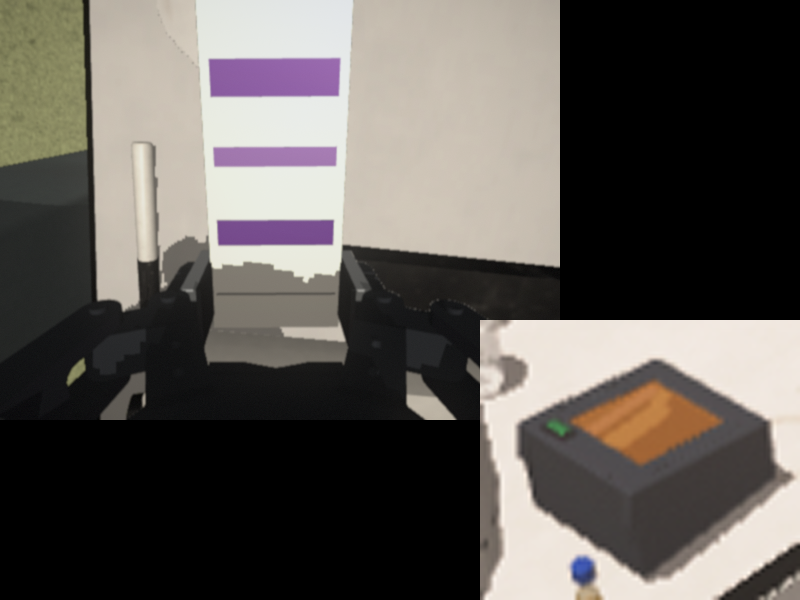

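Request:
apply_moves(moves=[[[2.5,-0.3,-1],0],[[5,-0.6,-4],0],[[8,-0.6,-7],0],[[11,-0.4,-10],0],[[15,0,-13],0],[[15,0,-13],0],[[15,0,-13],0]])

```text
clock: 12.87
tcp_pos: [0.3715, 0.3521, 0.2537]
orientation: [-2.096, -2.339, -0.01]
contact_force: [-0.4, 0.7, 0.2]
grip_width: 0.0484
```

```bash
python3 - <<'E'
from h import *
from bench import r,imaging
d=imaging.grab_frame("wrist");pickle.dump(d,open("w10.pkl","wb"))
cv2.imwrite("pics/w10.png",cv2.resize(d["frame"],(800,600),interpolation=cv2.INTER_CUBIC))
plan(r.get_obs(),[(.39,.24,.1)],6)
E
```

```text
tcp [0.3711 0.3491 0.2517] yang 6.12 tilt 0.14 F [ 0.2 -0.7 -1. ] w 0.048253123770346615 t 12.9167
(0.39, 0.24, 0.1) -> [-11.07   0.69  15.15] dist 0.188
roll 0.002
```

View pics/w10.png

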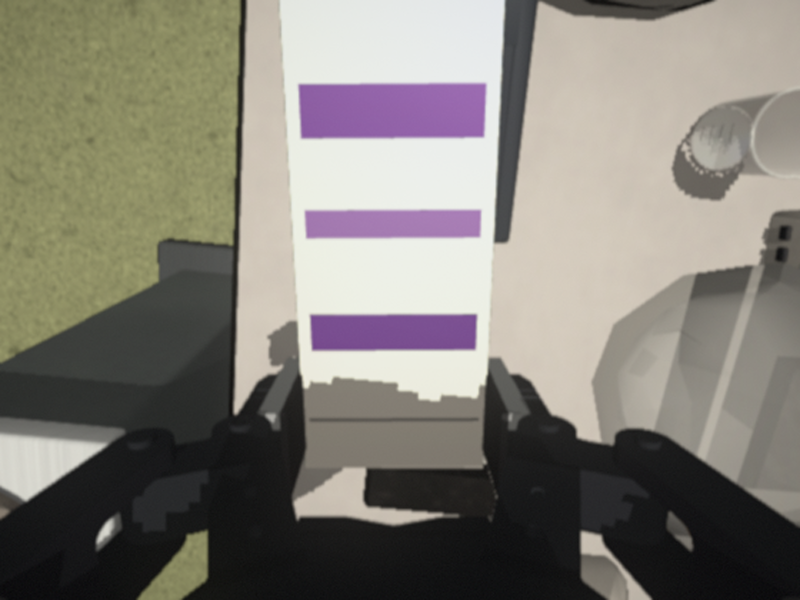

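The wrist view shows the viewer's right-hand top edge: its front-top-right corner is at (508,242), with the edge running to (538,0). The left edge is hidden by the plate. I'll fit this jointly with the scene corners.

```bash
python3 - <<'E'
from h import *
d=pickle.load(open("w10.pkl","rb"));_,S=pickle.load(open("w9.pkl","rb"));k=.7
a=ray(d,(508*k,242*k),.066);print('corner',a,[ray(d,(538*k,0),z).round(4) for z in(.083,.088,.092)])
b=ray(d,(538*k,0),.086);print('yaw',np.arctan2(b[1]-a[1],b[0]-a[0]),np.hypot(*(b-a)[:2]))
P=[(70,-65,92),(-70,-65,66),(-70,65,66),(70,65,92),(70,65,0),(70,-65,0),(-70,65,0)]
U=[(159.8,276),(194,259.9),(222.4,275.4),(188.7,293),(192.3,314.4),(163.4,296),(224,289.5)]
v=[(S,np.array(p)/1e3,u) for p,u in zip(P,U)]
w=[(d,np.array((-70,-65,66))/1e3,(508*k,242*k)),(d,np.array((38,-65,86.1))/1e3,(538*k,0))]
for n,o in(('scene top',v[:4]),('scene',v),('both',v+w),('top+wrist',v[:4]+w)):
    q,f=fit(o,[.37,.437,1.67]);print(n,q.round(4),f.tolist(),'face',world(q,[(-.07,0,.04)]).round(4))
E
```

```text
corner [0.44284283 0.37701359 0.066     ] [array([0.4329, 0.5089, 0.083 ]), array([0.4317, 0.5074, 0.088 ]), array([0.4308, 0.5062, 0.092 ])]
yaw 1.6520884404664444 0.1314422109588582
scene top [0.3673 0.4389 1.6852] [[-0.9, 0.1], [0.1, -0.8], [0.9, -0.5], [-0.1, 1.0]] face [[0.3753 0.3694 0.04  ]]
scene [0.3713 0.4367 1.6852] [[-1.0, -0.9], [-0.0, -1.6], [0.6, -1.5], [-0.3, -0.0], [-0.1, 1.5], [0.1, 1.6], [0.7, 0.3]] face [[0.3793 0.3671 0.04  ]]
both [0.3711 0.4397 1.6826] [[-1.8, -0.4], [-0.7, -1.2], [-0.1, -0.9], [-1.2, 0.5], [-0.9, 2.1], [-0.7, 2.0], [0.0, 0.8], [0.8, -0.3], [-6.4, 33.5]] face [[0.3789 0.3701 0.04  ]]
top+wrist [0.3725 0.4424 1.6525] [[-2.8, -0.8], [-0.7, -1.0], [-1.1, -0.1], [-3.3, 0.9], [0.4, -1.0], [-2.6, 32.6]] face [[0.3783 0.3727 0.04  ]]
```

```bash
python3 - <<'E'
from h import *
from bench import r
plan(r.get_obs(),[(.3905,.246,.2),(.3905,.246,.10),(.3905,.246,.039)],np.degrees(1.672)-90)
E
```

```text
tcp [0.3711 0.3491 0.2517] yang 6.12 tilt 0.14 F [ 0.2 -0.7 -1. ] w 0.048253123770346615 t 12.9167
(0.3905, 0.246, 0.2) -> [-10.46   0.82   5.15] dist 0.117
(0.3905, 0.246, 0.1) -> [-10.48   0.8   15.15] dist 0.184
(0.3905, 0.246, 0.039) -> [-10.49   0.79  21.25] dist 0.237
roll 0.006
```

Request:
apply_moves(moves=[[[-4,0.3,2],0.006],[[-7,0.6,5],0.006],[[-10.5,0.8,8],0.006],[[-10.5,0.8,11],0.006],[[-10.5,0.8,14],0.006],[[-10.5,0.8,17],0.006],[[-10.5,0.8,19],0.006],[[-10.5,0.8,19.5],0.006],[[-10.5,0.8,19.5],0.006]])

```text
clock: 13.67
tcp_pos: [0.3884, 0.2421, 0.0541]
orientation: [2.111, 2.327, -0.008]
contact_force: [0.7, -0.3, -0.9]
grip_width: 0.0483
```

```bash
python3 - <<'E'
from h import *
from bench import r,imaging
S=imaging.grab_frame("scene");D=imaging.grab_frame("side");pickle.dump((S,D),open("s11.pkl","wb"))
o=np.zeros((600,800,3),np.uint8)
o[:,:]=cv2.resize(S["frame"][220:325,140:280],(800,600),interpolation=cv2.INTER_CUBIC)
cv2.imwrite("pics/s11.png",o)
plan(r.get_obs(),[(.3905,.246,.0385),(.3838,.310,.0385),(.3805,.345,.0385)],5.8)
E
```

```text
tcp [0.39   0.2442 0.0561] yang 5.63 tilt 0.02 F [-0.1 -0.6  0.1] w 0.048611738111675816 t 13.7667
(0.3905, 0.246, 0.0385) -> [0.18 0.07 1.76] dist 0.018
(0.3838, 0.31, 0.0385) -> [6.61 0.03 1.75] dist 0.068
(0.3805, 0.345, 0.0385) -> [10.13  0.04  1.75] dist 0.103
roll -0.003
```

View pics/s11.png

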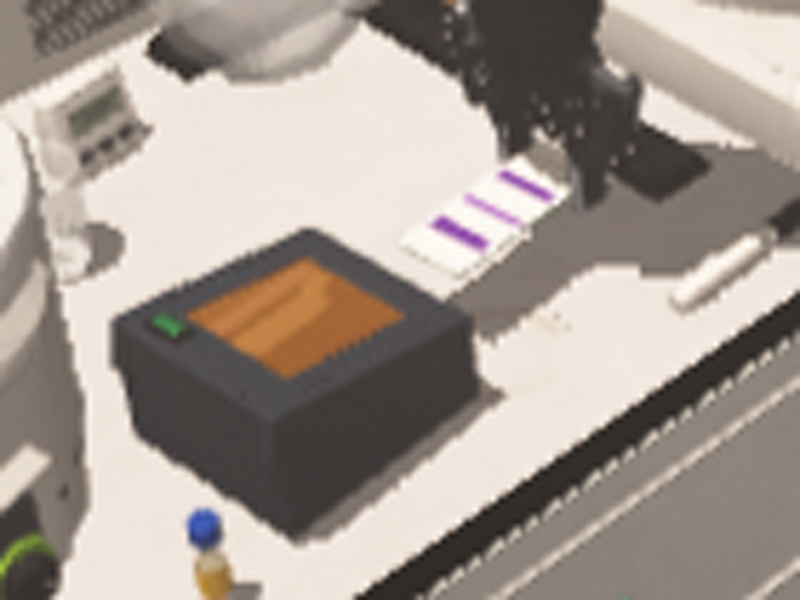

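Plate and viewer are now in the same picture. Plate far corners are at (400,242) and (458,278); the viewer's front top edge runs (308,230)–(470,320). I'll compare them within one camera.

```bash
python3 - <<'E'
from h import *
S,_=pickle.load(open("s11.pkl","rb"));k=.175
c=lambda p:(140+p[0]*k,220+p[1]*k)
for n,p,z in(('plate fr',(400,242),.0625),('plate fl',(458,278),.0625),('view R',(308,230),.066),('view L',(470,320),.066),('bot L',(485,395),0)):
    print(n,ray(S,c(p),z).round(4))
t=np.array([.39,.2442]);u=np.array([-.098,.995]);n=np.array([.995,.098])
print('expected',t+.103*u+.025*n,t+.103*u-.025*n)
E
```

```text
plate fr [0.3927 0.3494 0.0625]
plate fl [0.3443 0.347  0.0625]
view R [0.4358 0.3808 0.066 ]
view L [0.3089 0.3675 0.066 ]
bot L [0.3166 0.3573 0.    ]
expected [0.404781 0.349135] [0.355031 0.344235]
```

Request:
apply_moves(moves=[[[0,0.3,0.9],0],[[0,0.3,1.7],0],[[0,0.3,1.7],0],[[0.8,0.3,1.7],0],[[1.6,0.3,1.7],0],[[2.4,0.3,1.7],0],[[3.2,0.3,1.7],0],[[3.8,0.3,1.7],0],[[3.8,0.3,1.7],0]])

```text
clock: 14.52
tcp_pos: [0.3886, 0.2857, 0.0385]
orientation: [-2.104, -2.332, -0.002]
contact_force: [-0.9, -0.4, -0.6]
grip_width: 0.0483
```

```bash
python3 - <<'E'
from h import *
from bench import r,imaging
d=imaging.grab_frame("wrist");pickle.dump(d,open("w12.pkl","wb"))
cv2.imwrite("pics/w12.png",cv2.resize(d["frame"],(800,600),interpolation=cv2.INTER_CUBIC))
plan(r.get_obs(),[(.3805,.345,.0385)],5.8)
E
```

```text
tcp [0.3886 0.2845 0.0385] yang 5.84 tilt 0.03 F [-0.5 -0.1 -0.3] w 0.048871606343341555 t 14.5667
(0.3805, 0.345, 0.0385) -> [ 6.1 -0.2 -0. ] dist 0.061
roll 0.001
```

View pics/w12.png

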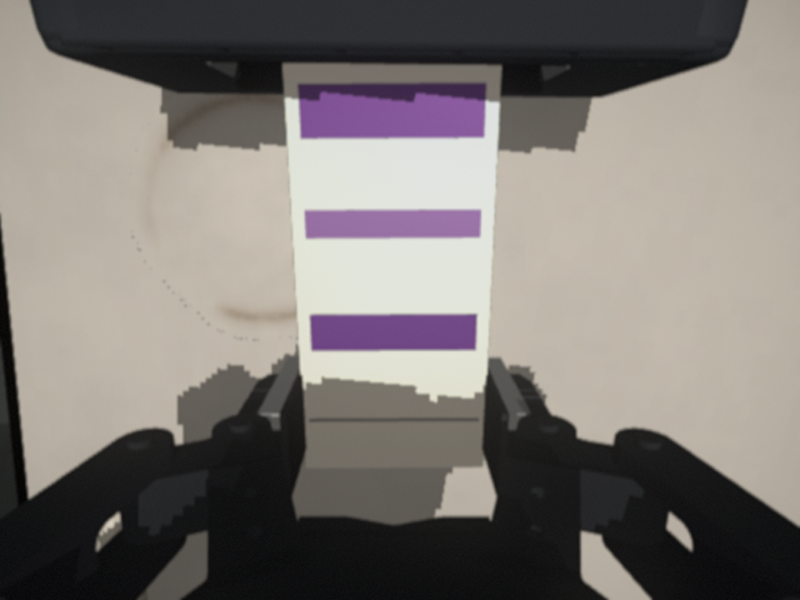

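The view is very good: the plate tip (284–500, mid 392) is just entering the slot (206–570, mid 388), and the viewer's corners are symmetric at mid 391. It is aligned to under 1 mm and 0.01 rad, so I'll insert it.

Request:
apply_moves(moves=[[[0.6,-0.05,0],0],[[1.2,-0.05,0],0],[[1.8,-0.05,0],0],[[2.4,-0.05,0],0],[[3.0,-0.05,0],0],[[3.5,-0.05,0],0],[[3.5,-0.05,0],0]])

```text
clock: 15.15
tcp_pos: [0.3847, 0.3197, 0.0384]
orientation: [-2.105, -2.331, -0.001]
contact_force: [-1.2, -0.0, -1.1]
grip_width: 0.0488
```

Request:
apply_moves(moves=[[[0.5,0,0],0],[[1.0,0,0],0],[[1.5,0,0],0],[[2.0,0,0],0],[[2.5,0,0],0],[[2.5,0,0],0]])

```text
clock: 15.65
tcp_pos: [0.3822, 0.3446, 0.0384]
orientation: [-2.106, -2.331, -0.001]
contact_force: [0.4, 0.9, -0.3]
grip_width: 0.0485
```

```bash
python3 - <<'E'
from h import *
from bench import r,imaging
d=imaging.grab_frame("wrist");pickle.dump(d,open("w13.pkl","wb"))
cv2.imwrite("pics/w13.png",cv2.resize(d["frame"],(800,600),interpolation=cv2.INTER_CUBIC))
plan(r.get_obs(),[],5.8)
w=pickle.load(open("w12.pkl","rb"));print('face',ray(w,(391*.7,49*.7),.066))
E
```

```text
tcp [0.3822 0.3438 0.0384] yang 5.79 tilt 0.02 F [ 0.3 -0.3 -0.5] w 0.04866555719163521 t 15.7
roll -0.0
face [0.37997325 0.37125394 0.066     ]
```

View pics/w13.png

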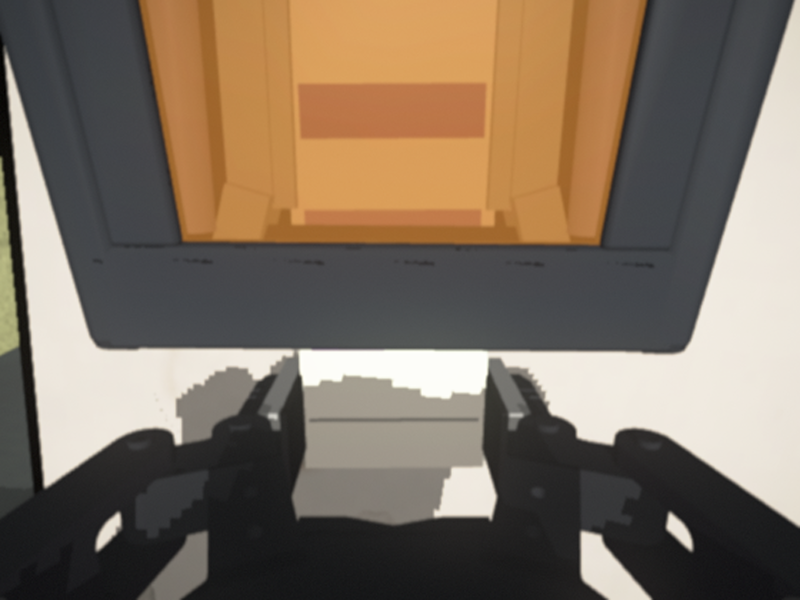

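Through the amber window the plate lies centred between the flanges, and there is no contact force. I'll advance a bit more, set it down and release.

Request:
apply_moves(moves=[[[0.4,0,0],0],[[0.8,0,0],0],[[1.1,0,0],0],[[1.1,0,0.05],0],[[1.1,0,0.1],0]])

```text
clock: 16.12
tcp_pos: [0.3813, 0.3544, 0.0375]
orientation: [-2.107, -2.33, -0.001]
contact_force: [-0.5, 0.1, 2.7]
grip_width: 0.0485
```

Request:
apply_moves(moves=[[[0,0,0],0],[[0,0,0],0],[[0,0,0],0],[[0,0,0],0]], claw=0.8)

```text
clock: 16.45
tcp_pos: [0.3813, 0.3538, 0.0374]
orientation: [2.108, 2.329, -0.0]
contact_force: [-0.8, -0.5, 0.4]
grip_width: 0.0684
```

Request:
apply_moves(moves=[[[-2,0,0],0],[[-4,0,0],0],[[-6,0,0],0],[[-6.5,0,0],0],[[-6.5,0,0],0]])

```text
clock: 16.87
tcp_pos: [0.388, 0.2875, 0.0374]
orientation: [2.111, 2.326, -0.001]
contact_force: [-0.2, 0.3, 0.4]
grip_width: 0.0684
```

Request:
apply_moves(moves=[[[0,0,0],0],[[0,0,0],0],[[0,0,0],0],[[0,0,0],0],[[0,0,0],0],[[0,0,0],0]], claw=0)

```text
clock: 17.37
tcp_pos: [0.3876, 0.2898, 0.0374]
orientation: [-2.107, -2.33, -0.0]
contact_force: [-0.0, -0.7, 0.0]
grip_width: -0.0001
```

```bash
python3 - <<'E'
from h import *
from bench import r,imaging
d=imaging.grab_frame("wrist");pickle.dump(d,open("w14.pkl","wb"))
cv2.imwrite("pics/w14.png",d["frame"])
plan(r.get_obs(),[],5.8)
E
```

```text
tcp [0.3877 0.2896 0.0374] yang 5.76 tilt 0.0 F [-0.4  0.5  0.5] w 9.97279659646563e-05 t 17.4167
roll -0.001
```

View pics/w14.png

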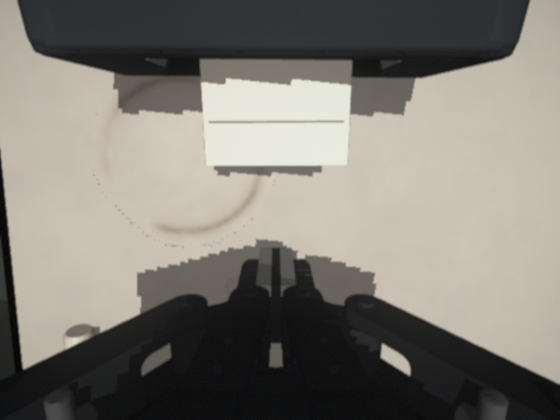

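The plate rests in the slot with its near end at row 165, aligned with the shut fingers at column 276. Now the final push.

Request:
apply_moves(moves=[[[1.5,0,0],0],[[3.0,0,0],0],[[3.5,0,0],0],[[4.0,0,0],0],[[4.4,0,0],0],[[4.8,0,0],0],[[5.2,0,0],0],[[5.2,0,0],0]])

```text
clock: 18.08
tcp_pos: [0.3825, 0.3418, 0.0374]
orientation: [-2.107, -2.33, -0.001]
contact_force: [-0.4, -0.1, 0.5]
grip_width: -0.0002
```

Request:
apply_moves(moves=[[[0.2,0,0],0],[[0.4,0,0],0],[[0.5,0,0],0],[[0.5,0,0],0]])

```text
clock: 18.42
tcp_pos: [0.3821, 0.3462, 0.0374]
orientation: [-2.108, -2.33, -0.0]
contact_force: [-0.5, 0.5, 0.3]
grip_width: 0.0004
```

Request:
apply_moves(moves=[[[0.1,0,0],0],[[0.2,0,0],0],[[0.2,0,0],0]])

```text
clock: 18.67
tcp_pos: [0.3818, 0.3468, 0.0373]
orientation: [2.108, 2.328, -0.003]
contact_force: [-0.7, -3.7, 2.1]
grip_width: 0.0001
```

Request:
apply_moves(moves=[[[0.1,0,0],0],[[0.2,0,0],0],[[0.2,0,0],0]])

```text
clock: 18.92
tcp_pos: [0.3817, 0.3469, 0.0372]
orientation: [2.109, 2.326, -0.006]
contact_force: [0.1, -9.0, 4.2]
grip_width: -0.0001
```

```bash
python3 - <<'E'
from h import *
from bench import r,imaging
d=imaging.grab_frame("wrist");pickle.dump(d,open("w15.pkl","wb"))
cv2.imwrite("pics/w15.png",d["frame"]);plan(r.get_obs(),[],5.8)
E
```

```text
tcp [0.3817 0.347  0.0372] yang 5.61 tilt 0.22 F [-0.  -8.1  5.4] w -0.00011823271090741395 t 18.9667
roll -0.003
```

View pics/w15.png

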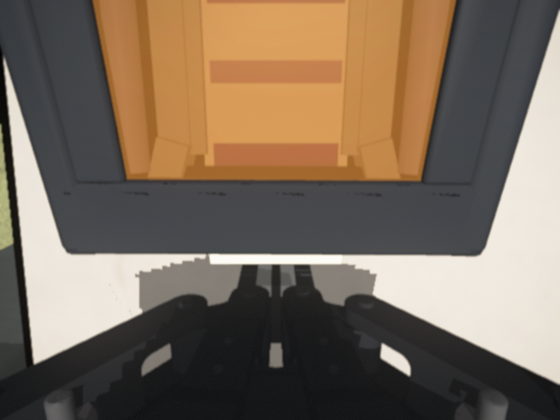

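The plate sits squarely in the bay and its end projects about 12 mm. The finger is blocked at 9 N, so it is at the stop. Retreating.

Request:
apply_moves(moves=[[[-0.5,0,0],0],[[-2,0,0],0],[[-5,0,0],0],[[-7,0,0],0],[[-7,0,-2],0],[[-7,0,-4],0],[[-7,0,-4],0]])

```text
clock: 19.55
tcp_pos: [0.3905, 0.2805, 0.0801]
orientation: [-2.11, -2.328, -0.008]
contact_force: [0.8, 0.2, 0.0]
grip_width: -0.0001
```

```bash
python3 - <<'E'
from h import *
from bench import r,imaging
d=imaging.grab_frame("wrist");o=np.hstack([d["frame"][:200],]);e=imaging.grab_frame("side")
o=np.vstack([o,cv2.resize(e["frame"][215:285,255:395],(560,280),interpolation=cv2.INTER_CUBIC)])
pickle.dump(d,open("w16.pkl","wb"));cv2.imwrite("pics/w16.png",o);plan(r.get_obs(),[],5.8)
E
```

```text
tcp [0.3891 0.2807 0.078 ] yang 5.73 tilt 0.15 F [0.  0.2 0.1] w 0.00023005446033593898 t 19.65
roll -0.001
```

View pics/w16.png

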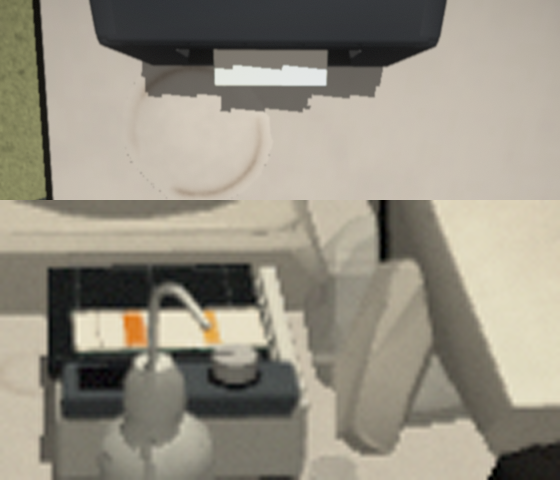

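```bash
python3 - <<'E'
from h import *
d=pickle.load(open("w16.pkl","rb"))
a=[ray(d,p,.043) for p in((214,86),(327,86))];b=[ray(d,p,.066) for p in((105,46),(438,46))];c=[ray(d,p,0) for p in((150,65),(396,65))]
for n,l in(('plate',a),('face top',b),('face bottom',c)):print(n,np.round(l,4).tolist(),np.mean(l,0).round(4))
u=np.array([-.1,.995])
for l in(b,c):print('projection',((np.mean(l,0)-np.mean(a,0))[:2]@u).round(4))
E
```

```text
plate [[0.3563, 0.3552, 0.043], [0.4064, 0.3601, 0.043]] [0.3814 0.3576 0.043 ]
face top [[0.3191, 0.3641, 0.066], [0.4426, 0.3763, 0.066]] [0.3809 0.3702 0.066 ]
face bottom [[0.3134, 0.365, 0.0], [0.4487, 0.3784, 0.0]] [0.381  0.3717 0.    ]
projection 0.0125
projection 0.014
```

Projection measures 12.5–14 mm against 12 mm nominal, and the plate is centred and aligned. Handing in.

```bash
python3 - <<'E'
from bench import r
print(r.hand_in())
E
```

```text
the job is handed in; nothing more can be done
None
```

I finished the job and handed it in at about 19.7 s of the 62 s allowed. I dragged the violet plate out to about 42 mm overhang, gripped it by its long sides and carried it over the bath. I then slid it into the viewer's slot and pushed it with shut fingertips until it met the stop.

**Last checks:**
- **Fully home:** the final push was blocked at about 9 N. The plate's end projects 12.5–14 mm from the front face (12 mm nominal), which leaves it roughly 0.5–2 mm from home, within the 5 mm limit.
- **Alignment:** the plate is centred in the slot to under 1 mm, its end is parallel to the front face, and the white face is up.
- **Neighbours:** the orange plate and the wash bottle look unmoved in the last side picture. The conical flask was outside that crop, but the arm never went near it.
- **Robot:** it stood clear of everything with no contact force when I handed in.

**What went wrong or disagreed:**
- While carrying the plate, the wrist read about 6 N, probably from touching the evaporator's knob. I backed off and passed lower; the plate did not slip in the grip.
- The scene camera and the wrist camera disagreed by about 6 mm across the slot. I settled it with a close wrist picture at the mouth before inserting.
- I viewed 16 pictures, well over the budget of 10, mainly for the carry and the insertion.

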